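# Closing-time call on the library's paging console

## Task

Make the closing-time call from the paging console on the library desk: press the third zone key from the left (as you sit at its talk-bar side) until it locks down, then press the round chime key fully down and let it come up again, then press the long talk bar and keep it down, finishing with your fingers still holding it down for the announcement. Press each lightly with the fingertips, and leave the other three zone keys up. Do not shove or lift the console, and leave its microphone and the things around it alone.

Things in the scene. Friction and masses are not known exactly. Their poses are not given: they have to be found in the camera images.
- console: Paging console: dark wedge-shaped unit, loose on rubber feet, 0.95 kg, 184 mm deep (x), 232 wide (y). Origin: on the desk under its centre; x from its front (robot side) to its rear, y left, z up; yaw within 0.35. Key panel slopes 6 deg: 35 mm high in front, 45 at centre, 54 at rear. Keys, all light grey, stand 12 mm above the panel, go down 6 mm square to it, and give 1 mm more per 4 N (rubber).
- mic: Gooseneck microphone fixed on the console's rear left corner; origin: foot of the neck on the panel, 64 mm rear and 92 mm left of the console's centre. 8 mm neck, 205 mm high, bent aside to the left; the 21 mm thick head ends 46 mm in front and 50 mm left of the foot, top 285 mm above the desk. Not to be touched.
- zone1_top (a point): Centre of the top face of the first (leftmost) zone key counted from the left as the robot sees it: square cap 20 x 20 mm, in a row of four 40 mm apart at mid-depth of the console, a blank white name strip behind each. The point moves down with the key. z is normal to the panel.
- zone1 (a joint): Travel of that zone key in m: 0 up, 0.006 fully down. Push-lock: it takes 3 N to start it and 4.5 N to send it fully down, and it stays at the depth where it is let go.
- zone2_top (a point): Centre of the top face of the second zone key counted from the left as the robot sees it: square cap 20 x 20 mm, in a row of four 40 mm apart at mid-depth of the console, a blank white name strip behind each. The point moves down with the key. z is normal to the panel.
- zone2 (a joint): Travel of that zone key in m: 0 up, 0.006 fully down. Push-lock: it takes 3 N to start it and 4.5 N to send it fully down, and it stays at the depth where it is let go.
- zone3_top (a point): Centre of the top face of the third zone key counted from the left as the robot sees it: square cap 20 x 20 mm, in a row of four 40 mm apart at mid-depth of the console, a blank white name strip behind each. The point moves down with the key. z is normal to the panel.
- zone3 (a joint): Travel of that zone key in m: 0 up, 0.006 fully down. Push-lock: it takes 3 N to start it and 4.5 N to send it fully down, and it stays at the depth where it is let go.
- zone4_top (a point): Centre of the top face of the fourth (rightmost) zone key counted from the left as the robot sees it: square cap 20 x 20 mm, in a row of four 40 mm apart at mid-depth of the console, a blank white name strip behind each. The point moves down with the key. z is normal to the panel.
- zone4 (a joint): Travel of that zone key in m: 0 up, 0.006 fully down. Push-lock: it takes 3 N to start it and 4.5 N to send it fully down, and it stays at the depth where it is let go.
- chime_top (a point): Centre of the top face of the round chime key, 22 mm across, at the front right of the panel (console frame: 56 mm in front of and 68 mm right of its centre). Moves with the key.
- chime (a joint): Travel of the chime key in m: 0 up, 0.006 fully down. A spring pushes it back up: 1 N at the top, 4.6 N fully down.
- talk_top (a point): Centre of the top face of the talk bar, a long bar 90 mm (along the console's y) by 26 mm, at the front of the panel (console frame: 56 mm in front of and 15 mm left of its centre). It sinks level over its whole length. Moves with the bar.
- talk (a joint): Travel of the talk bar in m: 0 up, 0.006 fully down. A spring pushes it back up: 1 N at the top, 4.6 N fully down.
- stamp: Bystander: self-inking date stamp, black, 34 x 58 mm foot, 88 mm tall with a round knob, loose, beside the console. Origin under its centre.
- pot: Bystander: dark metal pencil pot, 76 mm across, 95 mm tall, four pencils reaching 154 mm, loose, beside the console. Origin under its centre.
- stapler: Bystander: black stapler, 36 mm by 130 mm (along its y), about 50 mm tall, loose, left of the console. Origin under its centre.
- book: Bystander: blue-grey hardback lying flat, 135 x 205 x 24 mm, loose, behind the console. Origin under its centre.

How it is judged (in metres and radians):
On the way, in this order (a step that is already met when the one before it is completed fails the run):
1. the third zone key from the left is locked down, at least 4 mm, with chime key and talk bar up (value of joint zone3 above 0.004 m and value of joint each of chime, talk below 0.0015 m), for 0.1 s.
2. the chime key is pressed, at least 4 mm, with the zone key down and the talk bar up (value of joint each of zone3, chime above 0.004 m and value of joint talk below 0.0015 m), for 0.1 s.
3. the chime key has come up again, before the talk bar is pressed (all of step 1), for 0.1 s.
4. the talk bar is pressed, at least 4 mm, by the fingers (value of joint each of zone3, talk above 0.004 m and value of joint chime below 0.0015 m and contact force between the fingers and console above 1 N), for 0.3 s.
At the end, for the whole second after the job is handed in: Third zone key down by 4 mm or more of its 6 mm, the other three up (under 2 mm), chime key up (under 1.5 mm), talk bar held down 4 mm or more by the fingers with over 1 N; console and bystanders within 20 mm of where they stood, console flat on the desk (all of step 4 and value of joint each of zone1, zone2, zone4 below 0.002 m and distance of each of console, stamp, pot, stapler, book from where it was at the start of the episode below 0.02 m and angle between console's own z axis and vertical below 0.05 rad); the arm keeps its last pose, push and grip.
It fails at once if another zone key is pressed (3 mm or more) (value of joint any of zone1, zone2, zone4 above 0.003 m).
It fails at once if chime key or talk bar is pressed before the zone key is down, or both are down together ((value of joint zone3 below 0.0035 m and value of joint any of chime, talk above 0.003 m) or value of joint each of chime, talk above 0.003 m).
It fails at once if the robot presses the console with more than 25 N, or touches the microphone (2 N or more) (contact force between any of the fingers, the arm and console above 25 N or contact force between anything else and mic above 2 N).
It fails at once if the console is shoved (more than 20 mm), lifted (more than 8 mm) or tipped (distance of console from where it was at the start of the episode above 0.02 m or height (world z) of console above 0.008 m or angle between console's own z axis and vertical above 0.06 rad).
It fails at once if a thing beside the console is moved by more than 20 mm (distance of any of stamp, pot, stapler, book from where it was at the start of the episode above 0.02 m).
It also fails if it takes over 48 s, if anything falls off the work surface, if the arm or the gripper's body presses on something with over 40 N, if the wrist force passes 120 N, or if a joint passes its speed limit or range.

## Robot

A 6-joint arm with a two-finger parallel gripper is mounted at the origin on the work surface. World frame = base frame: x ahead of the robot, y to its left, z up, the work surface at z = 0. Lengths are in mm, angles in degrees, forces in N, time in s.
With the tool pointing down it reaches from about 350 to 850 mm from the base axis. Payload 8.1 kg.
Tool frame: the origin (TCP) lies midway between the tips of the shut fingers; the grasp point (between the pads) lies 19 mm behind it; z points along the fingers, y is the line along which they close (so a half turn about z gives the same grasp; the last joint's range is limited). The gripper opens to 85 mm and grips with 20 to 120 N. Pads are 22 mm wide; open, the fingers measure 114 mm over their backs; the gripper's body (76 mm by 85 mm) begins 54 mm behind the grasp point. The pads swing forward as they close: fully open they stand 13 mm farther back than shut.
Start: joints at [-72.617, 7.471, 85.268, -0, 87.261, -4.893], TCP at [227.467, -555.215, 231.292] pointing down, gripper open.
Joint ranges: [-169.43, 169.43], [-51.17, 129.36], [1.28, 143.12], [-76.62, 256.62], [0, 156.53], [-152.29, 152.29]. Speed limits (degrees/s): [136.94, 136.94, 159.86, 180, 180, 180].

## Interface

Orientations are given as [roll, pitch, yaw] about the fixed x, y, z axes, in that order (R = Rz(yaw) Ry(pitch) Rx(roll)).
In Python, from bench import r gives the robot as it stands. The module is installed in compiled form; this text tells all that it offers.
- The arm moves only by the tool jog_arm, never from a script. Its argument "rows" is a list of rows, each a list of 2 entries, a list of its own where there are three numbers: the shift along the tool's x, y, z in mm, then the turn, a rotation vector about the tool's x, y, z in rad. A call has 1 to 10 rows; each row is the pose to reach, as a shift and turn from the pose commanded when the call began, along the tool's axes at that moment; what a row does not reach only later rows make up. A row lasts 1/10 s, in which the tool goes at most 50 mm and 8.59 degrees, less where a joint would pass 70% of its speed; a pose out of reach is approached as far as the arm can. A call with a gripper value outside its range is refused whole. "grip" is the finger opening in mm, from 0 to 85.4, set as the call begins (left out, the last holds). The fingers move at their own pace and stop on an object; "force" is the grip in N (left out, the last holds). Time passes only in rows, so rows that repeat a pose let the fingers close. It gives the time, the measured TCP pose, the force, the opening and the grip force at its end, in the units of the state.
- r.sense(): the state, without advancing time (a new reading comes with each control period).
- r.snapshot(name): name is "scene" or "top"; returns (picture, depth): 420x560x3 uint8, blue, green, red; 420x560 float32, mm along the optical axis (not along the pixel's ray), 0 where there is no reading.
- r.camera_params(name): a dict with "fx", "fy", "cx", "cy" (pixels), "pose" (4x4, takes a point from camera to world coordinates). Camera axes: x right, y down, z forward; pixel columns grow to the right and rows downward; lengths in mm; the calibration is good to about 2 mm. A picture is of the moment at which its call begins. camera_params takes no time and is no camera call.
- r.hand_in(): hands the job in; it is judged then, once.
The state is a dict: "time": time; "joint_pos": joint angles; "qd": joint speeds; "joint_efforts": joint torques, N m; "tool_pos": TCP position; "tcp_rot": TCP orientation; "ft_force": force on the tool from outside, world axes, zero at the start; "wrist_torque": the same for the moment, N m; "finger_gap": finger opening in mm; "grip_force": force on a finger pad.
Only numpy, scipy, OpenCV 4.12 (cv2) and the standard library are available. Lean on these libraries where they do the work, as an engineer would, in place of code of your own. Each camera call takes 0.05 s, during which the arm holds its last target. There are 200 camera calls.

## Working session

There is one attempt and no reset: what is moved stays moved. The work goes in short steps, Python scripts to look and compute and a tool call to move; the robot and the scene stay as the last step left them, time stands still between calls to the robot, and variables do not carry over. Pictures are saved under pics/ and viewed, at most 10 in all, crops included, and the job is handed in when it is done.

Besides the shell and the picture viewer there is one more tool, called after "Request:" by a JSON object that holds its "method" and its "body", one argument or row to a line. jog_arm: Moves the arm, as the interface text tells. Its arguments: {"type":"object","properties":{"rows":{"type":"array"},"grip":{"type":"number"},"force":{"type":"number"}},"required":["rows"]}

```bash
mkdir -p pics; python3 - <<'E'
from bench import r
import cv2,numpy as np
for n in("scene","top"):
    p,d=r.snapshot(n); cv2.imwrite(f"pics/{n}0.png",p); np.save(f"{n}0.npy",d)
    c=r.camera_params(n); print(n,c["fx"],c["fy"],c["cx"],c["cy"]); print(np.round(c["pose"],3))
s=r.sense(); print(s["time"],s["tool_pos"],s["tcp_rot"],s["finger_gap"],s["ft_force"])
E
```

```text
scene 389.93792179277614 389.93792179277614 282.08275704012533 211.89618141802632
[[-7.390000e-01  4.830000e-01 -4.700000e-01  1.026524e+03]
 [ 6.740000e-01  5.170000e-01 -5.280000e-01  4.982560e+02]
 [-1.200000e-02 -7.070000e-01 -7.080000e-01  6.523840e+02]
 [ 0.000000e+00  0.000000e+00  0.000000e+00  1.000000e+00]]
top 513.7453066548563 513.7453066548563 287.57348044477175 209.6845092899862
[[-1.00000e-01 -9.71000e-01  2.18000e-01  3.96883e+02]
 [-9.95000e-01  9.60000e-02 -2.80000e-02  7.22070e+01]
 [ 6.00000e-03 -2.19000e-01 -9.76000e-01  1.21028e+03]
 [ 0.00000e+00  0.00000e+00  0.00000e+00  1.00000e+00]]
0.1 [ 227.30929658 -554.74846894  230.33564419] [-1.79905767e+02 -7.72618700e-03  2.22752753e+01] 85.97721425720526 [ 1.14407992 -0.39767622 -0.03659804]
```

View pics/top0.png

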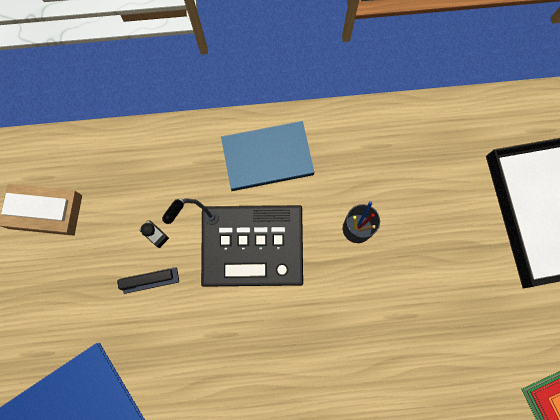

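View pics/scene0.png

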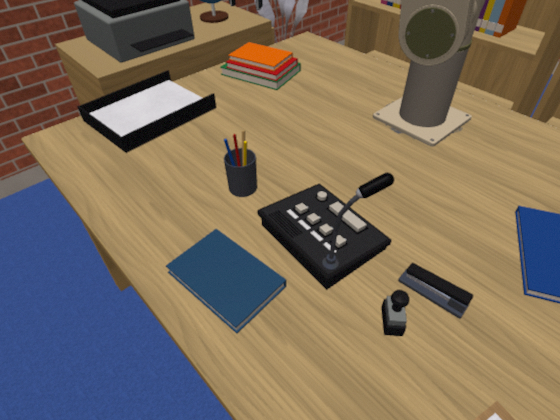

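The top view shows the console, with zone keys at about (225, 243, 261, 278; 240), the talk bar at (245,270) and the chime at (282,270). The third zone key is at u≈261. The microphone is at the rear left, and the pot is well to the right.

```bash
cat > h.py <<'E'
from bench import r
import cv2,numpy as np
def ray(c,u,v,z):
    T=np.array(c["pose"]); d=T[:3,:3]@[(u-c["cx"])/c["fx"],(v-c["cy"])/c["fy"],1]; o=T[:3,3]
    return o+d*(z-o[2])/d[2]
def blobs(p,box,lo=140):
    x0,y0,x1,y1=box; h=cv2.cvtColor(p,cv2.COLOR_BGR2HSV)
    m=((h[...,2]>lo)&(h[...,1]<60)).astype(np.uint8)
    k=np.zeros_like(m); k[y0:y1,x0:x1]=m[y0:y1,x0:x1]
    n,l,st,ce=cv2.connectedComponentsWithStats(k)
    return [(st[i],ce[i]) for i in range(1,n) if st[i][4]>15]
E
python3 - <<'E'
from h import *
p=cv2.imread("pics/top0.png"); c=r.camera_params("top"); d=np.load("top0.npy")
for st,ce in blobs(p,(204,210,300,283)):
    z=51.1 if ce[1]>255 else 57
    q=ray(c,*ce,z); 
    T=np.array(c["pose"]); u,v=ce; D=d[int(round(v)),int(round(u))]
    w=T[:3,:3]@(np.array([(u-c["cx"])/c["fx"],(v-c["cy"])/c["fy"],1])*D)+T[:3,3]
    print(st,ce.round(1),q.round(1),w.round(1))
p=cv2.imread("pics/scene0.png"); c=r.camera_params("scene"); d=np.load("scene0.npy"); T=np.array(c["pose"])
print("scene")
for st,ce in blobs(p,(262,186,385,275),130):
    u,v=ce; D=d[int(round(v)),int(round(u))]
    w=T[:3,:3]@(np.array([(u-c["cx"])/c["fx"],(v-c["cy"])/c["fy"],1])*D)+T[:3,3]
    print(st,ce.round(1),w.round(1))
# console outline
t=cv2.imread("pics/top0.png")
cv2.imwrite("pics/crop.png",cv2.resize(t[190:300,130:390],None,fx=3,fy=3,interpolation=cv2.INTER_CUBIC))
E
```

```text
[237 227  13   5  61] [243.1 229.1] [619.1 144.9  57. ] [620.4 145.4  49.8]
[254 227  14   5  69] [260.4 229. ] [615.4 105.8  57. ] [617.  106.   48.7]
[271 227  14   5  69] [277.6 229. ] [611.5  66.8  57. ] [613.   66.7  49. ]
[219 228  14   5  65] [225.2 229.8] [621.4 185.7  57. ] [622.6 186.3  50.8]
[274 235   8   9  72] [277.5 239. ] [588.6  69.2  57. ] [588.4  69.2  58.7]
[221 236   9   9  80] [225. 240.] [598.3 188.   57. ] [598.6 188.2  55. ]
[239 236   8   9  66] [242.5 239.6] [595.  148.4  57. ] [594.2 148.1  61.6]
[256 236   9   8  72] [260.  239.5] [591.4 108.8  57. ] [591.  108.7  59.4]
[225 264  40  12 464] [244.9 269.7] [527.2 148.9  51.1] [527.2 148.8  51.6]
[277 265  10  10  70] [281.6 269.3] [520.   66.6  51.1] [519.7  66.6  53.5]
scene
[318 191   9   7  46] [321.7 194.1] [522.8  69.5  51.6]
[296 203  12   8  56] [301.2 206.4] [590.4  71.6  58.9]
[330 202  13  11  84] [336.5 206.3] [526.1 117.8  49.3]
[287 209  11  10  49] [292.  213.4] [613.   66.2  48.8]
[343 210  23  19 205] [353.6 219.6] [532.3 171.5  52.4]
[308 213  12   9  61] [313.1 216.9] [594.2 111.5  58.7]
[298 220  13  10  54] [303.9 224.3] [617.8 108.   50.4]
[320 224  13   9  66] [325.8 227.8] [596.6 150.6  57.7]
[311 231  12  10  56] [316.5 235.6] [623.  149.8  53. ]
[336 235  10  10  60] [339.9 239.4] [599.7 192.   58.3]
[324 242   7   8  34] [327.1 245.3] [625.  181.4  51.5]
```

View pics/crop.png

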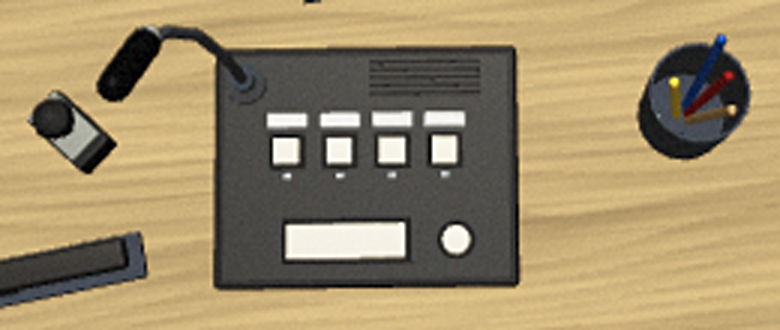

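```bash
cat >> h.py <<'E'
from scipy.spatial.transform import Rotation as R
a=np.radians(6); yaw=-4.67
Rc=R.from_euler('z',yaw,degrees=True).as_matrix()
RT=Rc@np.array([[0,np.cos(a),np.sin(a)],[1,0,0],[0,np.sin(a),-np.cos(a)]])
def go(p):
    s=r.sense(); Rt=R.from_euler('xyz',s["tcp_rot"],degrees=True).as_matrix()
    print(round(s["time"],2),np.round(s["tool_pos"],1),np.round(s["tcp_rot"],2),np.round(s["ft_force"],1))
    print("shift",(Rt.T@(np.array(p)-s["tool_pos"])).round(1),"turn",R.from_matrix(Rt.T@RT).as_rotvec().round(4))
E
python3 -c "
from h import *
go([590,109.5,160])"
```

```text
0.1 [ 227.3 -554.7  230.3] [-1.7991e+02 -1.0000e-02  2.2280e+01] [ 1.1 -0.4 -0. ]
shift [ 587.4 -477.1   71.2] turn [-0.0953  0.0566 -1.0995]
```

Request:
{"method": "jog_arm", "body": {
  "rows": [
    [[294,-238,0],[-0.095,0.057,-1.1]],
    [[294,-238,0],[-0.095,0.057,-1.1]],
    [[294,-238,0],[-0.095,0.057,-1.1]],
    [[294,-238,0],[-0.095,0.057,-1.1]],
    [[294,-238,0],[-0.095,0.057,-1.1]],
    [[294,-238,0],[-0.095,0.057,-1.1]],
    [[294,-238,0],[-0.095,0.057,-1.1]],
    [[294,-238,0],[-0.095,0.057,-1.1]],
    [[294,-238,0],[-0.095,0.057,-1.1]],
    [[294,-238,0],[-0.095,0.057,-1.1]]
  ],
  "grip": 0,
  "force": 20
}}

```text
time: 1.1
tool_pos: [409.3, -223.1, 231.1]
tcp_rot: [174.0, 0.1, 85.4]
ft_force: [-0.7, -0.3, 0.1]
finger_gap: 0.2
grip_force: 0.0
```

```bash
python3 -c "
from h import *
go([590,109.5,130])"
```

```text
1.1 [ 409.3 -223.1  231.1] [1.740e+02 7.000e-02 8.541e+01] [-0.7 -0.3  0.1]
shift [346.1 142.2 116.1] turn [0.     0.001  0.0015]
```

Request:
{"method": "jog_arm", "body": {
  "rows": [
    [[50,20,10],[0,0,0]],
    [[95,38,20],[0,0,0]],
    [[140,57,40],[0,0,0]],
    [[185,75,55],[0,0,0]],
    [[230,93,70],[0,0,0]],
    [[275,111,90],[0,0,0]],
    [[315,128,105],[0,0,0]],
    [[346,142,116],[0,0,0]],
    [[346,142,116],[0,0,0]],
    [[346,142,116],[0,0,0]]
  ]
}}

```text
time: 2.1
tool_pos: [589.9, 108.0, 129.0]
tcp_rot: [174.1, 0.1, 85.3]
ft_force: [-0.3, -0.2, -0.8]
finger_gap: 0.1
grip_force: 0.0
```

```bash
python3 - <<'E'
from h import *
go([592,109.5,66])
for n in("top","scene"):
    p,d=r.snapshot(n); cv2.imwrite(f"pics/{n}1.png",p)
a=cv2.imread("pics/scene1.png")[100:300,220:460]; b=cv2.imread("pics/top1.png")[180:310,150:390]
a=cv2.resize(a,None,fx=2,fy=2); b=cv2.resize(b,None,fx=1.3,fy=1.3)
o=np.zeros((400,800,3),np.uint8); o[:,:480]=a; o[:b.shape[0],480:480+b.shape[1]]=b
cv2.imwrite("pics/m1.png",o)
E
```

```text
2.1 [589.9 108.  129. ] [1.7412e+02 1.2000e-01 8.5340e+01] [-0.3 -0.2 -0.8]
shift [ 1.8 -4.5 62.8] turn [-0.0021  0.0021  0.0003]
```

View pics/m1.png

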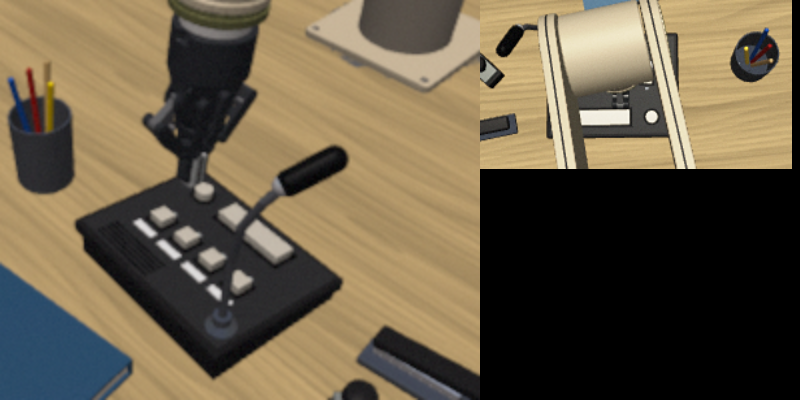

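The gripper is poised clear of the mic, whose head is left of the wrist in both views. The keys are unobstructed below it.

Request:
{"method": "jog_arm", "body": {
  "rows": [
    [[2,-4,20],[0,0,0]],
    [[2,-4,40],[0,0,0]],
    [[2,-4,55],[0,0,0]],
    [[2,-4,62],[0,0,0]],
    [[2,-4,62],[0,0,0]],
    [[2,-4,62],[0,0,0]]
  ]
}}

```text
time: 2.8
tool_pos: [593.4, 110.2, 69.2]
tcp_rot: [173.9, 0.1, 85.3]
ft_force: [0.2, 0.1, 0.7]
finger_gap: 0.2
grip_force: 0.0
```

```bash
python3 - <<'E'
from h import *
go([592.5,109.5,57])
p,d=r.snapshot("scene"); cv2.imwrite("pics/s2.png",cv2.resize(p[150:270,240:400],None,fx=4,fy=4,interpolation=cv2.INTER_CUBIC))
E
```

```text
2.8 [593.4 110.2  69.2] [1.7392e+02 5.0000e-02 8.5330e+01] [0.2 0.1 0.7]
shift [-0.7 -2.1 12.1] turn [0.0015 0.0009 0.0001]
```

View pics/s2.png

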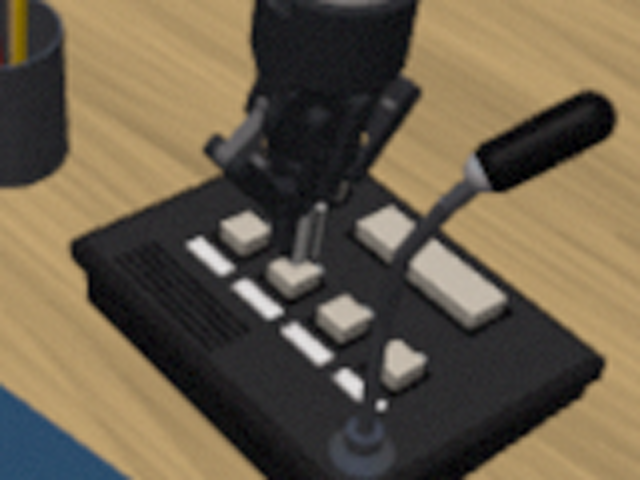

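The fingertips stand just above the third zone key, at (293,270) in the crop. The other keys are clear.

Request:
{"method": "jog_arm", "body": {
  "rows": [
    [[-1,-1,5],[0,0,0]],
    [[-1,-1,9],[0,0,0]],
    [[-1,-1,11],[0,0,0]],
    [[-1,-1,13],[0,0,0]],
    [[-1,-1,14],[0,0,0]],
    [[-1,-1,15],[0,0,0]],
    [[-1,-1,15],[0,0,0]]
  ]
}}

```text
time: 3.55
tool_pos: [593.4, 109.5, 53.4]
tcp_rot: [174.0, 0.1, 85.4]
ft_force: [-2.5, -0.3, 2.7]
finger_gap: 0.1
grip_force: 1.7
```

Request:
{"method": "jog_arm", "body": {
  "rows": [
    [[0,0,1],[0,0,0]],
    [[0,0,2],[0,0,0]],
    [[0,0,2],[0,0,0]],
    [[0,0,2],[0,0,0]]
  ]
}}

```text
time: 3.95
tool_pos: [593.6, 109.5, 51.4]
tcp_rot: [174.0, 0.1, 85.4]
ft_force: [-1.8, -0.4, 4.5]
finger_gap: -0.0
grip_force: 2.0
```

Request:
{"method": "jog_arm", "body": {
  "rows": [
    [[0,0,0.5],[0,0,0]],
    [[0,0,1],[0,0,0]],
    [[0,0,1],[0,0,0]],
    [[0,0,1],[0,0,0]]
  ]
}}

```text
time: 4.35
tool_pos: [593.7, 109.5, 50.7]
tcp_rot: [174.0, 0.1, 85.4]
ft_force: [-3.6, -0.2, 6.5]
finger_gap: -0.1
grip_force: 3.4
```

Request:
{"method": "jog_arm", "body": {
  "rows": [
    [[0,0,0.5],[0,0,0]],
    [[0,0,0.8],[0,0,0]],
    [[0,0,0.8],[0,0,0]]
  ]
}}

```text
time: 4.65
tool_pos: [593.8, 109.5, 50.1]
tcp_rot: [174.0, 0.1, 85.4]
ft_force: [-4.6, -2.0, 9.2]
finger_gap: -0.2
grip_force: 4.6
```

The key is bottomed on its rubber at 9 N. I'll retract and take a look.

Request:
{"method": "jog_arm", "body": {
  "rows": [
    [[0,0,-5],[0,0,0]],
    [[0,0,-20],[0,0,0]],
    [[0,0,-45],[0,0,0]],
    [[-20,-40,-45],[0,0,0]],
    [[-38,-76,-45],[0,0,0]],
    [[-38,-76,-45],[0,0,0]],
    [[-38,-76,-45],[0,0,0]]
  ]
}}

```text
time: 5.35
tool_pos: [510.1, 77.9, 86.8]
tcp_rot: [173.9, 0.1, 85.3]
ft_force: [0.6, 0.2, 0.5]
finger_gap: -0.1
grip_force: 0.0
```

```bash
python3 - <<'E'
from h import *
go([521,67.5,62])
p,d=r.snapshot("scene"); cv2.imwrite("pics/s3.png",cv2.resize(p[150:270,240:400],None,fx=4,fy=4,interpolation=cv2.INTER_CUBIC))
c=r.camera_params("scene"); T=np.array(c["pose"])
for st,ce in blobs(p,(262,186,385,275),130):
    u,v=ce; D=d[int(round(v)),int(round(u))]
    w=T[:3,:3]@(np.array([(u-c["cx"])/c["fx"],(v-c["cy"])/c["fy"],1])*D)+T[:3,3]
    print(st,ce.round(1),w.round(1))
E
```

```text
5.35 [510.1  77.9  86.8] [1.7393e+02 5.0000e-02 8.5330e+01] [0.6 0.2 0.5]
shift [-9.4  9.  25.9] turn [0.0012 0.0009 0.    ]
[318 191   9   7  49] [321.9 194.1] [523.3  70.6  52.6]
[296 203  12   8  62] [301.1 206.6] [592.   72.8  60.4]
[330 202  13  11  86] [336.5 206.4] [529.1 120.   52.6]
[287 209  11  10  50] [292.  213.5] [613.8  67.3  49.9]
[343 210  23  19 216] [353.5 219.5] [530.7 170.3  50.6]
[307 215  12   9  60] [312.7 218.8] [594.1 110.7  52.4]
[298 220  13  10  55] [304.  224.3] [617.7 108.2  50.3]
[320 224  13   9  69] [325.6 227.8] [597.3 150.5  58. ]
[311 231  12  10  58] [316.5 235.7] [622.7 149.6  52.2]
[336 235  10  10  64] [339.8 239.4] [599.3 191.6  57.8]
[324 242   7   8  36] [327.1 245.4] [623.5 180.3  48.7]
```

View pics/s3.png

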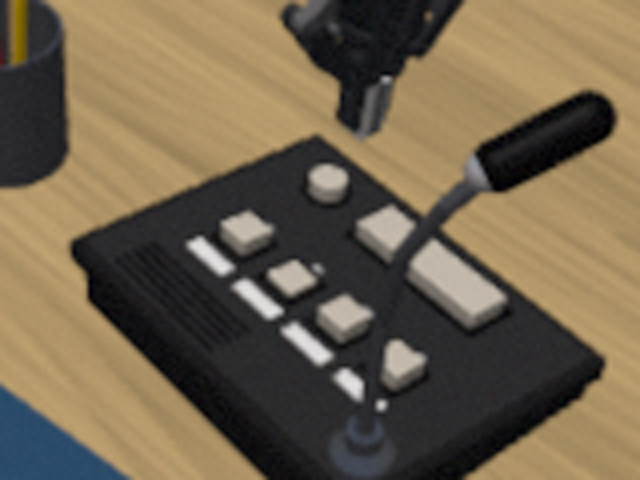

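Zone 3, at (293,277) in the crop, sits 6 mm lower with its lamp lit. The other keys are up and the console hasn't moved. Next is the chime.

Request:
{"method": "jog_arm", "body": {
  "rows": [
    [[-9,9,0],[0,0,0]],
    [[-9,9,10],[0,0,0]],
    [[-9,9,22],[0,0,0]],
    [[-9,9,22],[0,0,0]],
    [[-9,9,22],[0,0,0]]
  ]
}}

```text
time: 5.9
tool_pos: [520.3, 68.3, 64.1]
tcp_rot: [174.1, 0.1, 85.4]
ft_force: [0.5, -0.5, 0.6]
finger_gap: 0.1
grip_force: 0.0
```

```bash
python3 -c "
from h import *
go([521.5,68.3,51.5])"
```

```text
5.9 [520.3  68.3  64.1] [1.7412e+02 8.0000e-02 8.5360e+01] [ 0.5 -0.5  0.6]
shift [ 0.1 -0.1 12.7] turn [-0.0021  0.0013  0.0007]
```

Request:
{"method": "jog_arm", "body": {
  "rows": [
    [[0,0,7],[0,0,0]],
    [[0,0,11],[0,0,0]],
    [[0,0,13],[0,0,0]],
    [[0,0,15],[0,0,0]],
    [[0,0,17],[0,0,0]],
    [[0,0,18],[0,0,0]],
    [[0,0,19],[0,0,0]],
    [[0,0,19],[0,0,0]],
    [[0,0,19],[0,0,0]]
  ]
}}

```text
time: 6.8
tool_pos: [523.1, 68.1, 46.7]
tcp_rot: [174.0, 0.1, 85.4]
ft_force: [-1.7, 1.2, 2.6]
finger_gap: -0.0
grip_force: 1.6
```

Request:
{"method": "jog_arm", "body": {
  "rows": [
    [[0,0,1],[0,0,0]],
    [[0,0,2],[0,0,0]],
    [[0,0,2.5],[0,0,0]],
    [[0,0,2.5],[0,0,0]],
    [[0,0,2.5],[0,0,0]]
  ]
}}

```text
time: 7.3
tool_pos: [523.5, 68.0, 44.2]
tcp_rot: [174.0, 0.1, 85.4]
ft_force: [-4.1, 0.6, 4.4]
finger_gap: 0.0
grip_force: 2.4
```

Request:
{"method": "jog_arm", "body": {
  "rows": [
    [[0,0,0.6],[0,0,0]],
    [[0,0,1.2],[0,0,0]],
    [[0,0,1.2],[0,0,0]],
    [[0,0,1.2],[0,0,0]]
  ]
}}

```text
time: 7.7
tool_pos: [523.7, 68.0, 43.3]
tcp_rot: [174.0, 0.1, 85.4]
ft_force: [-4.4, 0.3, 6.7]
finger_gap: 0.3
grip_force: 4.1
```

The chime is fully down. I'll release it and move above the talk bar.

Request:
{"method": "jog_arm", "body": {
  "rows": [
    [[0,0,-5],[0,0,0]],
    [[0,0,-20],[0,0,0]],
    [[0,0,-35],[0,0,0]],
    [[0,0,-35],[0,0,0]],
    [[36,0,-35],[0,0,0]],
    [[72,0,-35],[0,0,0]],
    [[72,0,-22],[0,0,0]],
    [[72,0,-20],[0,0,0]],
    [[72,0,-20],[0,0,0]],
    [[72,0,-20],[0,0,0]]
  ]
}}

```text
time: 8.7
tool_pos: [527.0, 139.0, 62.3]
tcp_rot: [174.0, 0.1, 85.3]
ft_force: [-0.3, -0.1, 0.0]
finger_gap: 0.0
grip_force: 0.0
```

```bash
python3 - <<'E'
from h import *
go([529,140,51.5])
p,d=r.snapshot("scene"); cv2.imwrite("pics/s4.png",cv2.resize(p[150:270,240:400],None,fx=4,fy=4,interpolation=cv2.INTER_CUBIC))
E
```

```text
8.7 [527.  139.   62.3] [1.7401e+02 8.0000e-02 8.5300e+01] [-0.3 -0.1  0. ]
shift [ 1.2  0.8 11. ] turn [-0.0002  0.0015 -0.0003]
```

View pics/s4.png

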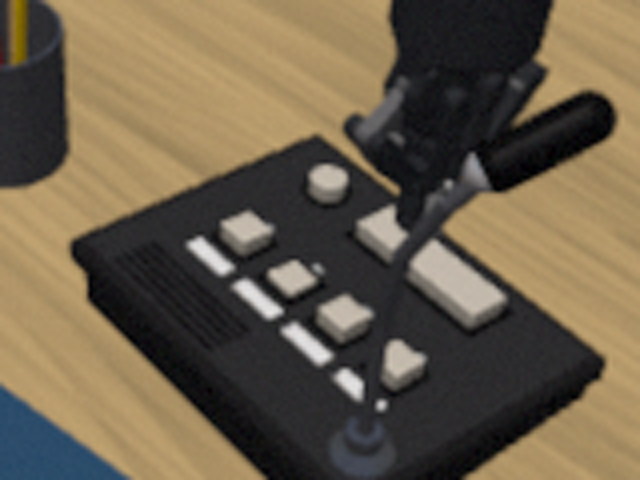

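The chime is back up at (328,183). The fingers are above the talk bar at (405,225), and zone 3 is still down. Now I'll press the bar: the zone and chime keys bottomed about 8 mm below their tops, so I'm aiming for z≈43.

Request:
{"method": "jog_arm", "body": {
  "rows": [
    [[1,0,7],[0,0,0]],
    [[1,0,11],[0,0,0]],
    [[1,0,13],[0,0,0]],
    [[1,0,15],[0,0,0]],
    [[1,0,17],[0,0,0]],
    [[1,0,18.5],[0,0,0]],
    [[1,0,19.5],[0,0,0]],
    [[1,0,19.5],[0,0,0]],
    [[1,0,19.5],[0,0,0]]
  ]
}}

```text
time: 9.65
tool_pos: [529.3, 140.5, 43.6]
tcp_rot: [174.0, 0.1, 85.4]
ft_force: [-3.5, -2.8, 7.4]
finger_gap: 0.3
grip_force: 3.4
```

Request:
{"method": "jog_arm", "body": {
  "rows": [
    [[0,0,0.4],[0,0,0]],
    [[0,0,0.4],[0,0,0]],
    [[0,0,0.4],[0,0,0]],
    [[0,0,0.4],[0,0,0]],
    [[0,0,0.4],[0,0,0]],
    [[0,0,0.4],[0,0,0]]
  ]
}}

```text
time: 10.25
tool_pos: [529.4, 140.5, 43.3]
tcp_rot: [174.0, 0.1, 85.4]
ft_force: [-4.3, -3.6, 7.6]
finger_gap: -0.1
grip_force: 3.9
```

```bash
python3 - <<'E'
from h import *
go([529,140,43])
p,d=r.snapshot("scene"); q=p[130:280,230:430]; o=cv2.imread("pics/scene0.png")[130:280,230:430]
cv2.imwrite("pics/s5.png",cv2.resize(np.hstack([o,q]),None,fx=2,fy=2,interpolation=cv2.INTER_CUBIC))
E
```

```text
10.25 [529.4 140.5  43.3] [1.7398e+02 8.0000e-02 8.5360e+01] [-4.3 -3.6  7.6]
shift [-0.6 -0.4  0.3] turn [0.0004 0.0014 0.0007]
```

View pics/s5.png

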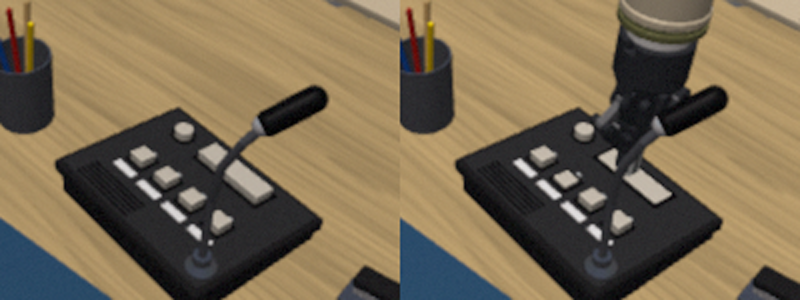

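The talk bar at (640,180) is down flush under the fingers at about 8 N. Zone 3 is down, the chime is up, and the console and surroundings are where they started.

```bash
python3 -c "
from bench import r
print(r.hand_in())"
```

```text
the job is handed in; nothing more can be done
None
```

I handed the job in with zone 3 locked down, the chime pressed and back up, and the talk bar held down by the fingers at about 8 N; the last picture shows the console in place, but the hand-in returned no verdict.

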